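# Seat a splined gear on a sprung gearbox shaft and hold it home

## Robot

A 6-joint arm with a two-finger parallel gripper is mounted at the origin on the work surface. World frame = base frame: x ahead of the robot, y to its left, z up, the work surface at z = 0. Lengths are in mm, angles in rad, forces in N, time in s.
With the tool pointing down it reaches from about 300 to 775 mm from the base axis. Payload 14.6 kg.
Tool frame: the origin (TCP) lies at the very end of the fingers, on their centre line; the grasp point (between the pads) lies 19 mm behind it; z points along the fingers, y is the line along which they close (so a half turn about z gives the same grasp; the last joint's range is limited). The gripper opens to 94 mm and grips with 3 to 60 N. Pads are 16 mm wide; open, the fingers measure 119 mm over their backs; the gripper's body (75 mm by 177 mm) begins 78 mm behind the grasp point.
Start: joints at [1.165, 0.3, 1.521, -0, 1.321, -0.067], TCP at [182.792, 518.725, 168.646] pointing down, gripper open.
Joint ranges: [-3.03, 3.03], [-0.79, 2.21], [0.23, 2.52], [-1.04, 4.18], [0, 3.07], [-2.55, 2.55]. Speed limits (rad/s): [2.22, 2.22, 2.57, 3.14, 3.14, 3.14].

## Interface

Orientations are given as [roll, pitch, yaw] about the fixed x, y, z axes, in that order (R = Rz(yaw) Ry(pitch) Rx(roll)).
In Python, from cell import manip, camera, get_calibration gives the robot as it stands. The module is installed in compiled form; this text tells all that it offers.
- The arm moves only by the tool jog_arm, never from a script. Its argument "plan" is one flat list of numbers, 6 for each row, row after row: the shift along the world's x, y, z in m, then the turn, a rotation vector about the world's x, y, z in degrees. A call has 1 to 20 rows; each row is the pose to reach, as a shift and turn from the pose commanded when the call began; what a row does not reach only later rows make up. A row lasts 1/10 s, in which the tool goes at most 50 mm and 8.59 degrees, less where a joint would pass 70% of its speed; a pose out of reach is approached as far as the arm can. A call with a gripper value outside its range is refused whole. "claw" is the finger opening in m, from 0 to 0.094, set as the call begins (left out, the last holds). The fingers move at their own pace and stop on an object; "force" is the grip in N (left out, the last holds). Time passes only in rows, so rows that repeat a pose let the fingers close. It gives the time, the measured TCP pose, the force, the opening and the grip force at its end, in the units of the state.
- manip.read_state(): the state, without advancing time (a new reading comes with each control period).
- camera(name): name is "side" or "top" or "wrist"; returns (picture, depth): 480x640x3 uint8, red, green, blue; 480x640 float32, mm along the optical axis (not along the pixel's ray), 0 where there is no reading.
- get_calibration(name): a dict with "fx", "fy", "cx", "cy" (pixels), "origin" and "attitude" of the camera in the world. Camera axes: x right, y down, z forward; pixel columns grow to the right and rows downward; lengths in mm; the calibration is good to about 2 mm. A picture is of the moment at which its call begins: read the wrist's pose just before it. get_calibration takes no time and is no camera call; for the wrist camera it gives the pose at the moment of the call.
- manip.sign_off(): hands the job in; it is judged then, once.
The state is a dict: "clock": time; "joints": joint angles; "qd": joint speeds; "effort": joint torques, N m; "eef_pos": TCP position; "eef_rot": TCP orientation; "wrist_force": force on the tool from outside, world axes, zero at the start; "moment": the same for the moment, N m; "finger_gap": finger opening in mm; "finger_force": force on a finger pad.
Only numpy, scipy, OpenCV 4.12 (cv2) and the standard library are available. Lean on these libraries where they do the work, as an engineer would, in place of code of your own. Each camera call takes 0.05 s, during which the arm holds its last target. There are 200 camera calls.

## Task

At the study table, take the orange gear by its flat grip out of the parts tray, turn it so that the cross-shaped hole in its underside meshes with the cross-shaped shaft on the blue gearbox, and push it down against the spring until it is fully home, flat on the steel cup around the shaft. Finish while still holding it pressed home with the gripper, because the spring would lift it and I am about to tighten its screw; leave everything else on the table where it is.

Things in the scene. Friction and masses are not known exactly. Their poses are not given: they have to be found in the camera images.
- gear: Orange gear, 50 to 85 g, loose. Origin: centre of its underside. Toothed disc 61 mm across, 12 mm thick at the bottom; above it a round hub 36 mm across, its flat top 30 mm above the underside; on the hub an upright flat grip tab, its top 68 mm above the underside.
- gear_grip (a point): On the gear's axis inside its grip tab, 52 mm above the gear's underside, 16 mm below the tab's top; axes as the gear's. The tab is 28 mm long (along x), 12 mm thick (along y), 38 mm tall. Grip it from above across its thickness, fingertips staying above the hub's top, 22 mm below this point.
- gear_hole (a point): Centre of the gear's underside, the mouth of its cross-shaped blind hole, hidden in the tray; axes as the gear's. The cross's arms run along the gear's x and y (along and across the grip tab), each 10 mm wide and 25 mm end to end, 26 mm deep. It fits the shaft in any of four turns, 90 degrees apart.
- kit: Blue gearbox fixed to the table, 180 x 150 mm, flat top 30 mm above the table. Origin: centre of its underside. On it: the aluminium splined shaft in its steel cup, a bare post 45 mm tall and a fixed green gear with its axle, highest point 55 mm above the table; the orange gear when home clears these.
- cup_rim (a point): Centre of the rim of the dark steel cup around the shaft, on the shaft's axis, 38 mm above the table. Cup 51 mm across. The rim is the rigid stop: the gear is home when its underside rests on it (gear_grip 90 mm above the table).
- shaft_top (a point): Top centre of the splined shaft, 62 mm above the table. From above it is a cross of two ribs along this point's x and y, 22 mm end to end, 8 mm wide, rounded tops that lead the gear in within about 2 mm and 0.1 rad. It turns about the vertical only stiffly (0.08 N m) and starts within 0.75 rad of the gearbox's axes.
- collar (a joint): Red sprung collar around the shaft in the cup: m pushed down; 0 free (top 46 mm above the table), 0.008 level with the cup's rim (gear home). When the gear meets it, its hole is already 16 mm over the shaft. Spring pushes up 6 N at 0, 10 N at 0.008, and lifts the gear if it is let go.
- tray: White parts tray fixed to the table, 160 x 160 mm, 18 mm tall, four square pockets of about 74 mm whose centres lie 39 mm from its centre along its x and y; pocket floor 4 mm above the table. Origin: centre of its underside. The gear lies upright in one of the pockets, the other three hold the blue gear, the pulley and the brass ring.
- blue_gear: Bystander, to be left alone: blue plain gear, 59 mm across, 24 mm tall, in a tray pocket. Origin: centre of its underside.
- pulley: Bystander, to be left alone: black grooved pulley, 52 mm across, 20 mm tall, in a tray pocket. Origin: centre of its underside.
- spacer: Bystander, to be left alone: brass ring, 48 mm across, 18 mm tall, in a tray pocket. Origin: centre of its underside.
- pen_pot: Bystander, to be left alone: pale flowered metal pot with pens, 84 mm across, about 145 mm tall with pens. Origin: centre of its underside.
- tissue_box: Bystander, to be left alone: brown tissue box 142 x 242 mm, 95 mm tall. Origin: centre of its underside.
- marker: Bystander, to be left alone: white and purple marker pen, 135 mm long, 18 mm thick. Origin: centre of its underside.
- highlighter: Bystander, to be left alone: yellow highlighter with black cap, 115 mm long. Origin: centre of its underside.
- eraser: Bystander, to be left alone: white and blue eraser, 50 x 22 x 12 mm. Origin: centre of its underside.
There are look-alikes about, which are no part of the job. There is more than one size of the kit; the one meant has the size given above.

How it is judged (in metres and radians):
On the way, in this order (a step that is already met when the one before it is completed fails the run):
1. the orange gear is lifted clear of the tray in the gripper (height (world z) of gear_grip above 0.1 m and contact force between the fingers and gear above 2 N and contact force between gear and tray below 0.1 N and horizontal distance between gear_grip and shaft_top above 0.05 m), for 0.1 s.
2. the gear is meshed with the shaft and pushed fully home (z of gear_grip in the frame of kit between 0.085 and 0.0918 m and horizontal distance between gear_grip and shaft_top below 0.005 m and angle between gear_grip's own z axis and vertical below 0.08 rad and value of joint collar above 0.0062 m), for 0.3 s.
At the end, for the whole second after the job is handed in: The gear is on the splined shaft (axes within 5 mm, upright within 0.08 rad), its underside within 1.8 mm of the cup's rim, the sprung collar pushed down more than 6.2 mm, and the gripper still touching and pressing it with over 2 N; nothing else moved (all of step 2 and contact force between the fingers and gear above 2 N); the arm keeps its last pose, push and grip.
It fails at once if another part in the tray is moved by more than 30 mm (distance of any of blue_gear, pulley, spacer from where it was at the start of the episode above 0.03 m).
It fails at once if something else on the table is moved by more than 30 mm (distance of any of pen_pot, tissue_box, marker, highlighter, eraser from where it was at the start of the episode above 0.03 m).
It also fails if it takes over 45 s, if anything falls off the work surface, if the arm or the gripper's body presses on something with over 40 N, if the wrist force passes 120 N, or if a joint passes its speed limit or range.

## Working session

There is one attempt and no reset: what is moved stays moved. The work goes in short steps, Python scripts to look and compute and a tool call to move; the robot and the scene stay as the last step left them, time stands still between calls to the robot, and variables do not carry over. Pictures are saved under pics/ and viewed, at most 10 in all, crops included, and the job is handed in when it is done.

Besides the shell and the picture viewer there is one more tool, called after "Request:" by a JSON object that holds its "op" and its "data". jog_arm: Moves the arm, as the interface text tells. Its arguments: {"type":"object","properties":{"plan":{"type":"array"},"claw":{"type":"number"},"force":{"type":"number"}},"required":["plan"]}

```bash
mkdir -p pics; cat > h.py <<'E'
import numpy as np, cv2
from cell import manip, camera, get_calibration
from scipy.spatial.transform import Rotation as R
def rot(c):
    a=np.array(c["attitude"],float)
    if a.shape==(3,3): return a
    return R.from_euler('xyz',a).as_matrix() if a.size==3 else R.from_quat(a).as_matrix()
def cloud(d,c):
    v,u=np.mgrid[0:480,0:640]
    p=np.stack([(u-c["cx"])/c["fx"]*d,(v-c["cy"])/c["fy"]*d,d],-1)
    return p@rot(c).T+np.array(c["origin"])
def snap(n,tag):
    c=get_calibration(n); im,d=camera(n)
    np.savez(f"{tag}.npz",im=im,d=d,P=cloud(d,c)); cv2.imwrite(f"pics/{tag}.png",im[...,::-1]); return im,d,c
E
python3 - <<'E'
from h import *
for n in("top","side"): print(get_calibration(n)); snap(n,n+"1")
print(manip.read_state())
P=np.load("top1.npz")["P"]
for v in range(40,480,80): print([P[v,u].round().tolist() for u in range(40,640,140)])
E
```

```text
{'fx': 514.527761016492, 'fy': 514.527761016492, 'cx': 304.82600312811405, 'cy': 244.69320127430922, 'origin': array([ 372.29373446,  -43.75546861, 1238.18234307]), 'attitude': array([-2.99534476,  0.017722  , -1.54432574])}
{'fx': 536.2506080346685, 'fy': 536.2506080346685, 'cx': 310.8202873207922, 'cy': 247.61366495004566, 'origin': array([  50.39843468, -623.80137965,  902.07146763]), 'attitude': array([-2.38547291e+00, -9.45588420e-04, -7.06042703e-01])}
{'clock': 0.1, 'joints': array([ 1.16541594e+00,  3.00431038e-01,  1.52149497e+00, -1.20678194e-05,
        1.32068927e+00, -6.65972473e-02]), 'qd': array([-2.06760681e-03, -9.19556139e-04, -8.81041476e-04, -1.02741673e-04,
       -6.29739755e-05, -5.84074848e-04]), 'effort': array([ 2.96052705e-03, -5.32644296e+01, -3.53281903e+01,  7.09686172e-02,
        2.35509127e-02, -7.56759050e-05]), 'eef_pos': array([182.68830373, 518.49564098, 168.14474603]), 'eef_rot': array([-3.14057151e+00, -5.63907974e-05,  2.80281248e+00]), 'wrist_force': array([-0.5083587 ,  0.79424985, -0.14616874]), 'moment': array([-0.01071105,  0.0573999 ,  0.02204464]), 'finger_force': 0.0, 'finger_gap': 94.20881450981136}
[[1509.0, 1136.0, -758.0], [1507.0, 539.0, -737.0], [1520.0, -41.0, -745.0], [1535.0, -620.0, -754.0], [1542.0, -1190.0, -750.0]]
[[859.0, 666.0, 0.0], [853.0, 298.0, 33.0], [873.0, -47.0, -1.0], [880.0, -398.0, -2.0], [850.0, -697.0, 86.0]]
[[634.0, 604.0, 74.0], [658.0, 295.0, 0.0], [666.0, -51.0, -0.0], [674.0, -394.0, 0.0], [661.0, -688.0, 83.0]]
[[452.0, 625.0, -1.0], [461.0, 283.0, 0.0], [469.0, -56.0, -0.0], [469.0, -364.0, 97.0], [486.0, -721.0, 3.0]]
[[264.0, 596.0, 17.0], [272.0, 270.0, 5.0], [281.0, -60.0, 2.0], [290.0, -386.0, 5.0], [299.0, -711.0, 3.0]]
[[81.0, 586.0, 1.0], [90.0, 260.0, -1.0], [103.0, -64.0, 14.0], [110.0, -385.0, -3.0], [119.0, -703.0, -2.0]]
```

View pics/top1.png

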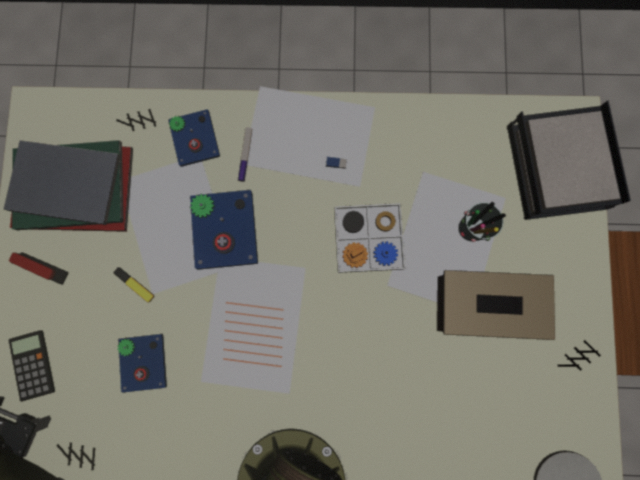

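The top view shows the orange gear at (355,253) in the tray (368,238). The other tray parts are the blue gear (386,253), the pulley (353,222) and the ring (386,221).
Gearbox candidates are the large one at (224,230), about 78 px (180 mm) long, and two smaller look-alikes at (194,137) and (142,362). I choose the large one, with its cup at (222,242).

```bash
python3 - <<'E'
from h import *
z=np.load("top1.npz");im,P=z["im"],z["P"]
def s(m): 
    q=P[m]; print(len(q),q.mean(0).round(1),(q[:,:2].min(0)+q[:,:2].max(0))/2,np.ptp(q[:,:2],axis=0)); return q
v,u=np.mgrid[0:480,0:640]
g=(abs(u-355)<25)&(abs(v-253)<25)
q=s(g&(P[...,2]>60)); w,e=np.linalg.eigh(np.cov(q[:,:2].T)); print(w,e[:,1],np.degrees(np.arctan2(e[1,1],e[0,1])))
s(g&(P[...,2]>27)&(P[...,2]<40))
k=(abs(u-222)<16)&(abs(v-242)<16)
s(k&(P[...,2]>56)); s(k&(P[...,2]>36))
b=(abs(u-224)<45)&(abs(v-230)<50)&(P[...,2]>24)&(P[...,2]<36); q=s(b)
print(cv2.minAreaRect(q[:,:2].astype(np.float32)))
a=cv2.resize(im[190:290,180:290],(660,600),interpolation=cv2.INTER_CUBIC)[:,:400]
c=cv2.resize(im[200:280,330:410],(400,400),interpolation=cv2.INTER_CUBIC)
o=np.zeros((600,800,3),np.uint8);o[:,:400]=a;o[:400,400:]=c
cv2.imwrite("pics/crop1.png",o[...,::-1])
E
```

```text
78 [ 512.6 -126.   206.3] [456.86543501 -96.54543918] [169.14340109 105.57994114]
[  23.4074163  3543.51080215] [-0.85951466  0.51111109] 149.26213261017313
148 [ 531.4 -135.6   33.5] [ 550.84366852 -137.68851562] [79.54057069 40.36180752]
62 [541.4 164.5 118.2] [466.74156423  71.18641147] [188.89565954 229.88376016]
329 [547.4 172.5  57.1] [479.50389845  84.22553855] [214.42032797 255.96201432]
3740 [578.8 174.3  31. ] [584.29874929 180.17138869] [193.22134946 166.67974125]
((585.1013793945312, 180.55697631835938), (181.1450653076172, 150.7383270263672), 7.162652015686035)
```

View pics/crop1.png

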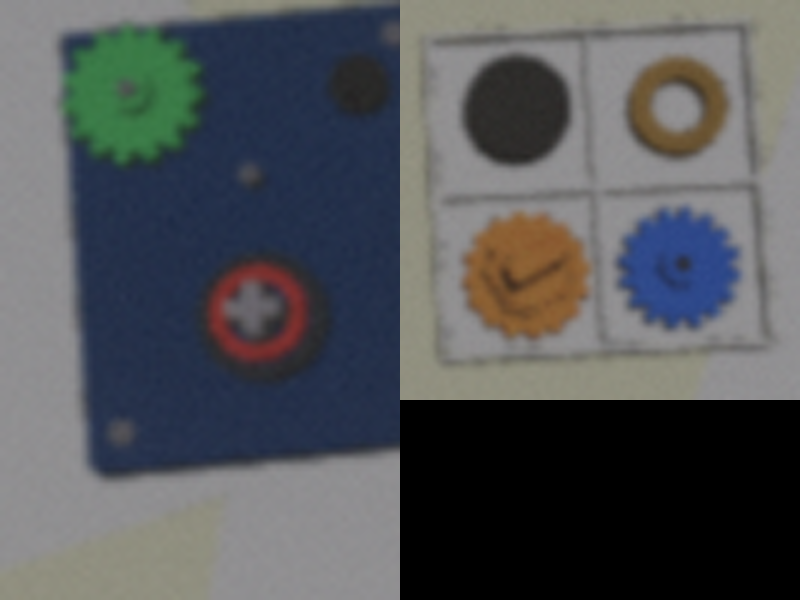

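The crop confirms the orange gear with its tab, at about 30° in the image, and the cross shaft in its red collar on the large gearbox. The fitted size of the box is 181 × 151 mm.

```bash
python3 - <<'E'
from h import *
for t in("top1","side1"):
    z=np.load(t+".npz");im,P=z["im"].astype(int),z["P"]
    def s(n,m): 
        q=P[m]; print(t,n,len(q),np.median(q,0).round(1),(q.min(0)+q.max(0))/2,np.ptp(q,axis=0).round(1)); return q
    def box(x,y,r,a,b): return (np.hypot(P[...,0]-x,P[...,1]-y)<r)&(P[...,2]>a)&(P[...,2]<b)
    q=s("tab",box(520,-128,45,58,80)); w,e=np.linalg.eigh(np.cov(q[:,:2].T)); print(w,np.degrees(np.arctan2(e[1,1],e[0,1])))
    s("hub",box(520,-128,45,26,34));s("disc",box(520,-128,45,8,40)&(im[...,0]>im[...,2]+40))
    s("shaft",box(548,174,40,56,70)); s("collar",box(548,174,45,38,70)&(im[...,0]>im[...,2]+50))
c=get_calibration("wrist");print(c)
st=manip.read_state(); T=R.from_euler('xyz',st["eef_rot"]).as_matrix()
print(T.T@(np.array(c["origin"])-st["eef_pos"]), T.T@rot(c))
E
```

```text
top1 tab 70 [ 531.  -136.8   72. ] [ 531.06744452 -135.99961696   67.65096829] [20.7 26.7 18.2]
[12.76112886 69.42619835] 120.37753529688754
top1 hub 74 [ 525.5 -134.5   31.4] [ 531.37132651 -136.80944977   30.04885979] [40.6 42.1  7.8]
top1 disc 382 [ 525.6 -135.6   19. ] [ 531.06222651 -137.70482463   23.9984255 ] [56.6 57.6 31.7]
top1 shaft 59 [549.7 174.8  61. ] [550.54972788 175.77435121  62.54579073] [21.3 20.7 12.6]
top1 collar 90 [548.9 174.9  47.5] [549.99949409 175.66841337  49.62759148] [35.9 35.8 21.2]
side1 tab 126 [ 524.7 -139.1   70.6] [ 526.54638466 -136.69011134   67.07300113] [22.5 30.2 17.7]
[15.88279963 72.7511271 ] 121.25208725372163
side1 hub 108 [ 517.2 -146.2   31. ] [ 527.9127102  -138.0235749    30.07833128] [44.2 42.9  7.8]
side1 disc 463 [ 516.6 -147.9   18.3] [ 527.26517984 -138.35508895   24.12925489] [61.9 61.3 31.5]
side1 shaft 52 [543.7 173.   60.3] [545.47412335 174.58771457  61.01131623] [24.2 22.   9.5]
side1 collar 79 [539.5 168.1  46.6] [548.31068844 174.40067438  48.92269068] [43.1 37.9 20.6]
{'fx': 361.94437645484584, 'fy': 361.94437645484584, 'cx': 313.05060347106564, 'cy': 242.5321192930132, 'origin': array([118.74431243, 541.24080112, 385.13184779]), 'attitude': array([2.90616269e+00, 5.30082329e-04, 1.23274242e+00])}
[ 6.78807542e+01 -2.01733432e-02 -2.16983367e+02] [[ 7.26239821e-04 -9.72400636e-01 -2.33316257e-01]
 [ 9.99999616e-01  5.91633189e-04  6.46911856e-04]
 [-4.91019859e-04 -2.33316637e-01  9.72400692e-01]]
```

Request:
{"op": "jog_arm", "data": {"plan": [0.366,-0.343,-0.018,0,0,-40,0.366,-0.343,-0.018,0,0,-40,0.366,-0.343,-0.018,0,0,-40,0.366,-0.343,-0.018,0,0,-40,0.366,-0.343,-0.018,0,0,-40,0.366,-0.343,-0.018,0,0,-40,0.366,-0.343,-0.018,0,0,-40,0.366,-0.343,-0.018,0,0,-40,0.366,-0.343,-0.018,0,0,-40,0.366,-0.343,-0.018,0,0,-40,0.366,-0.343,-0.018,0,0,-40,0.366,-0.343,-0.018,0,0,-40,0.366,-0.343,-0.018,0,0,-40,0.366,-0.343,-0.018,0,0,-40,0.366,-0.343,-0.018,0,0,-40,0.366,-0.343,-0.018,0,0,-40], "claw": 0.06, "force": 40}}

```text
clock: 1.7
eef_pos: [548.5, 176.4, 150.9]
eef_rot: [3.141, 0.0, 2.106]
wrist_force: [0.3, 0.3, -0.2]
finger_gap: 59.9
finger_force: 0.0
```

```bash
python3 - <<'E'
from h import *
st=manip.read_state();print(st["clock"],st["eef_pos"],st["eef_rot"])
im,d,c=snap("wrist","w1")
p=rot(c).T@(np.array([549,175,62])-c["origin"]);print(c["fx"]*p[0]/p[2]+c["cx"],c["fy"]*p[1]/p[2]+c["cy"],p[2])
E
```

```text
1.7 [548.48874755 176.35801536 150.88077662] [3.14124929e+00 9.63441017e-05 2.10571360e+00]
313.0190384512911 237.90911489947007 313.55091374991656
```

View pics/w1.png

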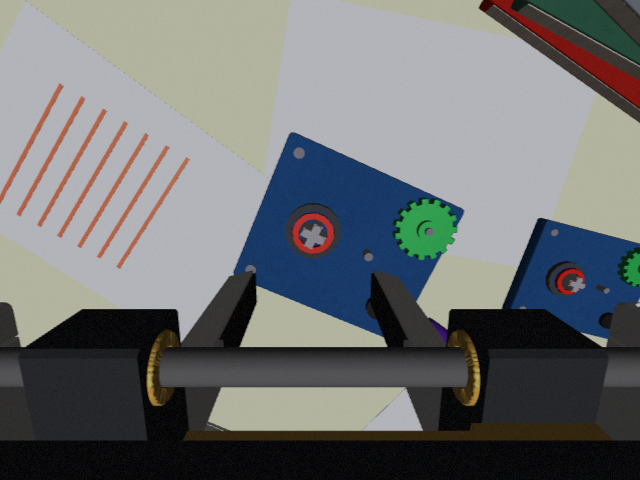

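The wrist view shows the shaft cross at (313,236) in the red collar on the large gearbox, seen cleanly.

```bash
cat >> h.py <<'E'
def plane(c,u,v,z):
    r=np.stack([(u-c["cx"])/c["fx"],(v-c["cy"])/c["fy"],np.ones_like(u,float)],-1)@rot(c).T
    o=np.array(c["origin"]); return o+r*((z-o[2])/r[...,2])[...,None]
E
python3 - <<'E'
from h import *
from scipy.optimize import differential_evolution
z=np.load("w1.npz");im=z["im"].astype(int);c=get_calibration("wrist")
v,u=np.mgrid[200:270,275:350];a=im[200:270,275:350]
q=plane(c,u.astype(float),v.astype(float),61.)[...,:2]
bri=((a.min(-1)>105)&(np.ptp(a,axis=-1)<40))
near=np.hypot(q[...,0]-549,q[...,1]-175)<15
print(bri[near].sum(), a[30:45,30:46].mean(-1).astype(int)[::2])
def f(x):
    d=q-x[:2];C,S=np.cos(x[2]),np.sin(x[2]);X=abs(d[...,0]*C+d[...,1]*S);Y=abs(-d[...,0]*S+d[...,1]*C)
    t=((X<11)&(Y<4))|((X<4)&(Y<11)); return -((t&bri&near).sum()/(t|(bri&near)).sum())
r=differential_evolution(f,[(540,558),(166,184),(-.8,.8)],seed=1,popsize=30);print(r.x,np.degrees(r.x[2]),r.fun)
red=(a[...,0]>a[...,2]+70)&(a[...,0]>a[...,1]+70)
pr=plane(c,u[red].astype(float),v[red].astype(float),46.)[:,:2]
print("collar",cv2.fitEllipse(cv2.convexHull(pr.astype(np.float32))))
P=z["P"][200:270,275:350];print("depth med",np.median(P[bri&near],0))
E
```

```text
313 [[137 136 128 116  99  71  90 131 139 137 135 136 136 136 138 114]
 [136 137 138 140 140 138 136 139 137 136 135 134 136 136 117  77]
 [137 137 135 134 135 137 137 137 137 134 135 137 135 121  75  48]
 [138 136 137 137 136 136 135 134 137 135 137 139 138 140 134 123]
 [ 53  76 111 134 138 138 134 135 136 136 136 135 135 136 139 140]
 [ 47  90 131 139 138 135 133 135 138 136 135 136 135 137 134 135]
 [ 95 130 140 138 136 133 137 136 137 122 123 141 137 135 134 136]
 [114 138 137 133 136 134 136 138 119  80  63  61  65  66  81 102]]
[5.48549805e+02 1.75722728e+02 7.59170627e-02] 4.349727285010114 -0.8575342465753425
collar ((548.3154907226562, 175.37176513671875), (37.21652603149414, 37.35254669189453), 157.9312286376953)
depth med [547.9230536  176.11597367  62.25834354]
```

Request:
{"op": "jog_arm", "data": {"plan": [-0.02,-0.313,-0.01,0,0,0,-0.02,-0.313,-0.01,0,0,0,-0.02,-0.313,-0.01,0,0,0,-0.02,-0.313,-0.01,0,0,0,-0.02,-0.313,-0.01,0,0,0,-0.02,-0.313,-0.01,0,0,0,-0.02,-0.313,-0.01,0,0,0,-0.02,-0.313,-0.01,0,0,0,-0.02,-0.313,-0.01,0,0,0,-0.02,-0.313,-0.01,0,0,0,-0.02,-0.313,-0.01,0,0,0]}}

```text
clock: 2.85
eef_pos: [529.0, -136.0, 140.8]
eef_rot: [3.141, 0.0, 2.106]
wrist_force: [-0.4, 0.4, -0.2]
finger_gap: 60.1
finger_force: 0.0
```

```bash
python3 - <<'E'
from h import *
st=manip.read_state();print(st["clock"],st["eef_pos"],st["eef_rot"])
im,d,c=snap("wrist","w2")
P=np.load("w2.npz")["P"];a=im.astype(int)
ora=(a[...,0]>a[...,2]+50)&(np.hypot(P[...,0]-529,P[...,1]+137)<45)
m=(ora&(P[...,2]>66)&(P[...,2]<76)).astype(np.uint8)
q=P[m>0];print(len(q),q.mean(0),cv2.minAreaRect(q[:,:2].astype(np.float32)))
w,e=np.linalg.eigh(np.cov(q[:,:2].T)); print(w,np.degrees(np.arctan2(e[1,1],e[0,1])))
h=P[ora&(P[...,2]>8)&(P[...,2]<22)];print(cv2.minEnclosingCircle(h[:,:2].astype(np.float32)),np.median(h,0))
E
```

```text
2.85 [ 529.04501954 -135.96928468  140.75850482] [3.14140484e+00 2.38194371e-05 2.10644733e+00]
491 [ 529.23133908 -136.81762029   72.72630687] ((529.3541259765625, -137.04385375976562), (11.477361679077148, 27.926301956176758), 30.803842544555664)
[12.17895367 62.59215129] 120.09634691053259
((529.088134765625, -137.48812866210938), 30.874473571777344) [ 521.93508995 -129.58807198   16.89805036]
```

View pics/w2.png

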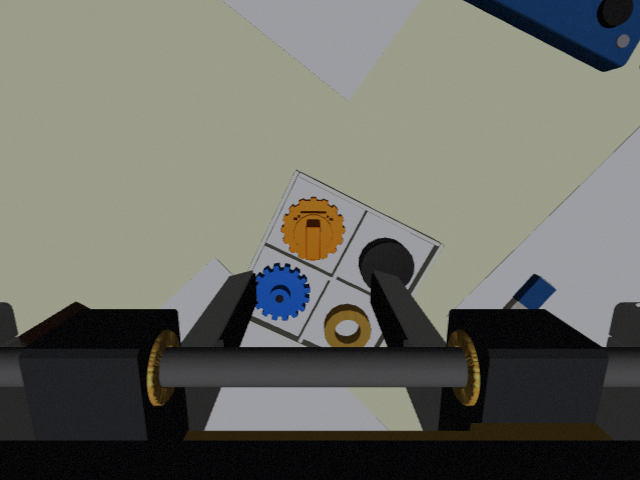

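The wrist view shows the gear at (313,230) in its pocket, with the tab running up the picture and square to the fingers. Tab centre is (529.2, −137.0).

Request:
{"op": "jog_arm", "data": {"plan": [0,-0.001,-0.03,0,0,0,0,-0.001,-0.06,0,0,0,0,-0.001,-0.085,0,0,0,0,-0.001,-0.101,0,0,0,0,-0.001,-0.101,0,0,0,0,-0.001,-0.101,0,0,0], "claw": 0.06}}

```text
clock: 3.5
eef_pos: [529.1, -137.9, 40.3]
eef_rot: [3.141, 0.0, 2.105]
wrist_force: [0.8, -0.2, -0.1]
finger_gap: 59.8
finger_force: 0.0
```

Request:
{"op": "jog_arm", "data": {"plan": [0,0,0,0,0,0,0,0,0,0,0,0,0,0,0,0,0,0,0,0,0,0,0,0,0,0,0,0,0,0,0,0,0,0,0,0,0,0,0,0,0,0,0,0,0,0,0,0], "claw": 0.0, "force": 50}}

```text
clock: 4.3
eef_pos: [528.8, -138.3, 39.6]
eef_rot: [-3.142, -0.0, 2.105]
wrist_force: [-0.1, -0.8, 0.6]
finger_gap: 1.2
finger_force: 0.0
```

The gap closed to 1.2 mm, so the fingers are not on the tab. I'll look before doing anything else.

```bash
python3 - <<'E'
from h import *
print(manip.read_state())
a=snap("wrist","w3")[0];b=snap("side","s3")[0]
o=np.zeros((600,800,3),np.uint8)
P=np.load("s3.npz")["P"];m=np.argwhere(np.hypot(P[...,0]-529,P[...,1]+137)<50).mean(0).astype(int);print(m)
o[:,400:]=cv2.resize(b[m[0]-60:m[0]+60,m[1]-40:m[1]+40],(400,600),interpolation=cv2.INTER_CUBIC)
o[:480,:400]=a[:,120:520]
cv2.imwrite("pics/c3.png",o[...,::-1])
E
```

```text
{'clock': 4.3, 'joints': array([-3.22782780e-01,  4.33511208e-01,  1.66065348e+00, -2.98506609e-06,
        1.04746065e+00, -8.56625460e-01]), 'qd': array([ 0.00021971,  0.00021521, -0.00098785, -0.00031193, -0.00088197,
       -0.00011489]), 'effort': array([-2.59931090e-03, -5.59829450e+01, -3.05541265e+01,  3.17803002e-02,
        6.78183627e-02,  2.51290630e-04]), 'eef_pos': array([ 528.78181176, -138.27503324,   39.63913703]), 'eef_rot': array([-3.14156929e+00, -2.30066678e-05,  2.10464050e+00]), 'wrist_force': array([-0.05976929, -0.84374246,  0.57643084]), 'moment': array([-0.01994627, -0.04626717,  0.06912237]), 'finger_force': 0.0, 'finger_gap': 1.1660538714393898}
[238 334]
```

View pics/c3.png

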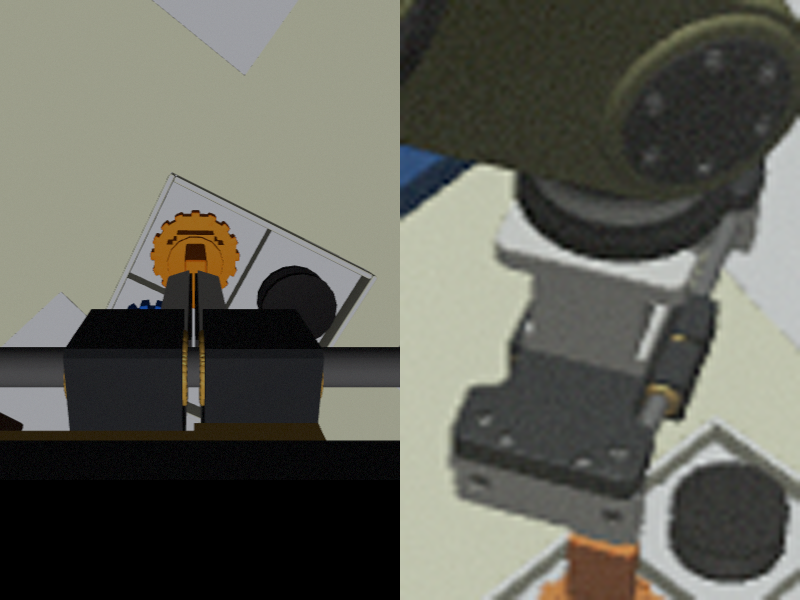

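The fingers look closed to about 1 mm, with the tab end face visible just ahead of them at crop (194,250). Next I measure where the gear is now.

```bash
python3 - <<'E'
from h import *
st=manip.read_state();c=get_calibration("wrist");T=R.from_euler('xyz',st["eef_rot"]).as_matrix()
z=np.load("w3.npz");P=z["P"];a=z["im"].astype(int)
ora=(a[...,0]>a[...,2]+40)&(np.hypot(P[...,0]-529,P[...,1]+137)<60)&(P[...,2]<85)
for lo,hi in((8,22),(26,34),(40,62),(66,78)):
    q=P[ora&(P[...,2]>lo)&(P[...,2]<hi)]
    if len(q)>5:
        L=(q-st["eef_pos"])@T; print(lo,hi,len(q),np.median(L,0).round(1),L.min(0).round(1),L.max(0).round(1),cv2.minEnclosingCircle(q[:,:2].astype(np.float32)))
# finger tips near TCP in tool frame
L=(P-st["eef_pos"])@T
for v in range(235,345,10): print(v,[ (int(u),*L[v,u].round().astype(int).tolist(),*a[v,u].tolist()) for u in (300,308,313,318,326)])
E
```

```text
8 22 2330 [14.1  0.4 22.8] [-22.7 -29.3  17.9] [31.5 31.4 31.4] ((529.2418212890625, -137.1052703857422), 30.75881004333496)
26 34 598 [12.7  1.6  8.6] [-12.2 -17.4   5.6] [19.3 19.7 13.6] ((529.4573364257812, -137.09523010253906), 21.952259063720703)
40 62 190 [ 14.5   1.4 -12.2] [ 12.6  -4.8 -22.4] [14.9  7.2 -0.5] ((523.2579345703125, -126.56582641601562), 6.023789882659912)
66 78 404 [ 11.1   0.3 -33.1] [-12.8  -4.7 -38.2] [ 14.9   6.7 -26.5] ((529.0584716796875, -136.4995880126953), 14.212472915649414)
235 [(300, 18, -9, 10, 153, 100, 23), (308, 18, -4, 9, 155, 102, 27), (313, 19, 0, 9, 152, 98, 23), (318, 19, 3, 9, 155, 99, 27), (326, 19, 8, 8, 154, 99, 25)]
245 [(300, 13, -9, 6, 155, 100, 20), (308, 14, -3, -1, 51, 24, 7), (313, 14, 0, -1, 51, 25, 8), (318, 14, 3, -1, 45, 13, 0), (326, 13, 8, 4, 156, 101, 25)]
255 [(300, 7, -9, 5, 155, 97, 22), (308, 15, -3, -24, 49, 24, 3), (313, 14, 0, -24, 50, 18, 1), (318, 15, 2, -25, 53, 25, 11), (326, 13, 7, -20, 130, 81, 17)]
265 [(300, 0, -9, 4, 155, 95, 18), (308, 11, -3, -32, 156, 96, 23), (313, 12, 0, -33, 156, 98, 21), (318, 12, 2,
[... 476 characters left out ...]
 (318, 9, 2, -69, 31, 30, 30), (326, 10, 5, -73, 42, 41, 42)]
305 [(300, 10, -5, -83, 46, 44, 43), (308, 10, -2, -83, 35, 34, 33), (313, -12, 0, -32, 155, 90, 16), (318, 9, 2, -79, 27, 24, 28), (326, 10, 5, -82, 45, 43, 43)]
315 [(300, 34, -3, -143, 1, 0, 1), (308, 9, -2, -90, 19, 22, 21), (313, -49, 0, 35, 156, 157, 161), (318, 8, 2, -88, 13, 16, 12), (326, 34, 3, -143, 6, 4, 10)]
325 [(300, 34, -3, -148, 6, 3, 7), (308, 9, -2, -98, 10, 9, 12), (313, -57, 0, 35, 155, 158, 161), (318, 9, 1, -98, 11, 8, 9), (326, 34, 2, -149, 0, 0, 1)]
335 [(300, 34, -3, -153, 8, 8, 8), (308, 30, -1, -146, 23, 19, 12), (313, -65, 0, 34, 154, 156, 159), (318, 9, 1, -105, 9, 6, 2), (326, 34, 2, -153, 6, 6, 11)]
```

The gear hasn't moved: it is still at (529.2, −137.1). The wrist depth shows the real finger ends about 43 mm higher than the reported TCP, so the fingers closed above the tab. I'll measure that offset properly from both cameras.

```bash
python3 - <<'E'
from h import *
st=manip.read_state();T=R.from_euler('xyz',st["eef_rot"]).as_matrix()
for t in("w3","s3"):
    z=np.load(t+".npz");a=z["im"].astype(int);L=(z["P"]-st["eef_pos"])@T
    m=(a.max(-1)<95)&(np.ptp(a,axis=-1)<22)&(abs(L[...,0])<16)&(abs(L[...,1])<45)&(L[...,2]<-15)&(L[...,2]>-130)
    q=L[m];print(t,len(q),np.sort(q[:,2])[::-1][:30:3].round(1))
    for lo in range(-120,-30,10):
        k=q[(q[:,2]>=lo)&(q[:,2]<lo+10)]
        if len(k): print(lo,len(k),k.min(0).round(1),k.max(0).round(1))
E
```

```text
w3 2315 [-37.2 -38.5 -39.4 -39.8 -40.1 -40.5 -40.8 -41.  -41.4 -41.5]
-110 141 [   5.6   -3.1 -108.7] [  10.5    2.9 -100. ]
-100 173 [   7.8   -3.3 -100. ] [ 10.4   3.1 -90. ]
-90 478 [ -4.8 -13.1 -89.9] [ 10.7  12.8 -80. ]
-80 509 [  7.9 -12.9 -80. ] [ 10.6  12.3 -70. ]
-70 418 [  8.1 -12.9 -69.9] [ 10.9  12.3 -60.1]
-60 344 [  8.1 -12.4 -60. ] [ 10.5  11.9 -50. ]
-50 222 [  8. -12. -50.] [ 10.4  11.9 -40.1]
-40 11 [  8.3  -3.9 -39.9] [ 10.3   3.3 -37.2]
s3 4 [ -46.9 -100.5]
-110 1 [  -7.6    6.5 -100.5] [  -7.6    6.5 -100.5]
-50 3 [ -7.9 -14.2 -49.4] [  6.9 -12.4 -46.9]
```

Both views put the real tip about 40 mm above the reported TCP (wrist −40 mm, side −47 mm with few points). I'll open, descend part way with a force check, look, then go on.

Request:
{"op": "jog_arm", "data": {"plan": [0,0.001,0,0,0,0,0,0.001,0,0,0,0,0,0.001,0,0,0,0,0,0.001,0,0,0,0,0,0.001,0,0,0,0,0,0.001,0,0,0,0,0,0.001,-0.01,0,0,0,0,0.001,-0.02,0,0,0,0,0.001,-0.03,0,0,0,0,0.001,-0.03,0,0,0,0,0.001,-0.03,0,0,0], "claw": 0.045}}

```text
clock: 5.5
eef_pos: [528.6, -137.2, 9.3]
eef_rot: [-3.141, -0.001, 2.105]
wrist_force: [0.1, 0.3, 0.6]
finger_gap: 44.7
finger_force: 0.0
```

```bash
python3 - <<'E'
from h import *
st=manip.read_state();print(st["clock"],st["eef_pos"]);T=R.from_euler('xyz',st["eef_rot"]).as_matrix()
a,d,c=snap("wrist","w4");b=snap("side","s4")[0]
for t in("w4","s4"):
    z=np.load(t+".npz");aa=z["im"].astype(int);L=(z["P"]-st["eef_pos"])@T
    m=(aa.max(-1)<95)&(np.ptp(aa,axis=-1)<22)&(abs(L[...,0])<16)&(abs(L[...,1])<45)&(abs(L[...,1])>18)&(L[...,2]<-25)&(L[...,2]>-80)
    q=L[m];print(t,len(q),np.sort(q[:,2])[::-1][:30:3].round(1),q.min(0),q.max(0))
o=np.zeros((600,800,3),np.uint8)
o[:,400:]=cv2.resize(b[200:320,290:370],(400,600),interpolation=cv2.INTER_CUBIC);o[:480,:400]=a[:,120:520]
cv2.imwrite("pics/c4.png",o[...,::-1])
E
```

```text
5.5 [ 528.63191106 -137.20437723    9.25632527]
w4 2411 [-37.7 -38.2 -38.7 -38.9 -39.3 -39.3 -39.7 -39.8 -39.9 -40.3] [ -8.06311114 -34.51385271 -79.99723945] [ 10.75162325  34.2885236  -37.68749948]
s4 19 [-47.1 -48.8 -54.1 -56.9 -61.9 -67.9 -73.3] [ -8.39242252 -36.80085052 -73.27026409] [  7.90017886 -27.661306   -47.09219849]
```

View pics/c4.png

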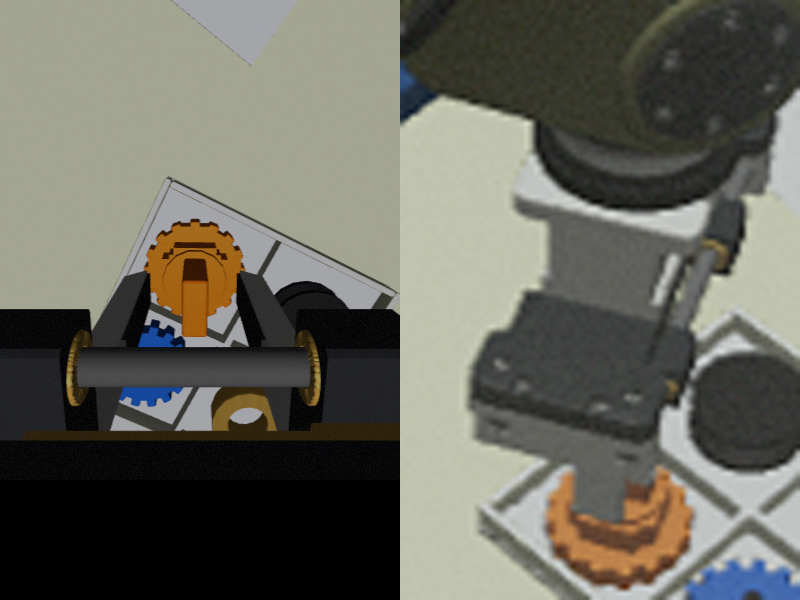

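The picture shows the open fingers straddling the tab (crop 195,290), with real tips at about z = 49 mm, so the 40 mm offset is confirmed. I'll go 10 mm lower and close.

Request:
{"op": "jog_arm", "data": {"plan": [0,0,-0.005,0,0,0,0,0,-0.01,0,0,0,0,0,-0.01,0,0,0], "claw": 0.045}}

```text
clock: 5.9
eef_pos: [528.4, -137.1, -1.1]
eef_rot: [-3.141, -0.001, 2.105]
wrist_force: [0.0, 0.2, -0.0]
finger_gap: 45.2
finger_force: 0.0
```

Request:
{"op": "jog_arm", "data": {"plan": [0,0,0,0,0,0,0,0,0,0,0,0,0,0,0,0,0,0,0,0,0,0,0,0,0,0,0,0,0,0,0,0,0,0,0,0,0,0,0,0,0,0], "claw": 0.0, "force": 55}}

```text
clock: 6.6
eef_pos: [528.8, -137.3, -0.3]
eef_rot: [3.141, 0.0, 2.105]
wrist_force: [0.4, 1.6, 1.1]
finger_gap: 11.7
finger_force: 55.0
```

The grip is good: gap 11.7 mm, force 55 N. Lift, carry over the shaft and turn −26°.

Request:
{"op": "jog_arm", "data": {"plan": [0,0,0.03,0,0,0,0,0,0.06,0,0,0,0,0,0.09,0,0,0,0,0,0.09,0,0,0,0,0,0.09,0,0,0,0.019,0.3125,0.09,0,0,-26.2,0.019,0.3125,0.09,0,0,-26.2,0.019,0.3125,0.09,0,0,-26.2,0.019,0.3125,0.09,0,0,-26.2,0.019,0.3125,0.09,0,0,-26.2,0.019,0.3125,0.09,0,0,-26.2,0.019,0.3125,0.09,0,0,-26.2,0.019,0.3125,0.09,0,0,-26.2,0.019,0.3125,0.09,0,0,-26.2,0.019,0.3125,0.09,0,0,-26.2,0.019,0.3125,0.09,0,0,-26.2,0.019,0.3125,0.09,0,0,-26.2]}}

```text
clock: 8.3
eef_pos: [547.9, 174.4, 89.6]
eef_rot: [-3.142, 0.0, 1.646]
wrist_force: [-0.0, 1.0, -0.8]
finger_gap: 11.8
finger_force: 55.0
```

```bash
python3 - <<'E'
from h import *
st=manip.read_state();print(st["clock"],st["eef_pos"],np.degrees(st["eef_rot"]),st["finger_gap"],st["finger_force"])
T=R.from_euler('xyz',st["eef_rot"]).as_matrix()
a,d,c=snap("wrist","w5");z=np.load("w5.npz");P=z["P"];a=a.astype(int)
ora=(a[...,0]>a[...,2]+50)&(np.hypot(P[...,0]-548,P[...,1]-175)<50)&(P[...,2]>80)
q=P[ora]; g=st["eef_pos"][2]+4.3;print(q.min(0),q.max(0))
h=q[(q[:,2]>g+4)&(q[:,2]<g+17)];print("disc",cv2.minEnclosingCircle(h[:,:2].astype(np.float32)),np.median(h[:,2]))
t=q[(q[:,2]>g+63)];print("tab",len(t),t.mean(0),cv2.minAreaRect(t[:,:2].astype(np.float32)))
e=q[(q[:,2]>g+35)&(q[:,2]<g+62)];E=(e-st["eef_pos"])@T;print("end face",len(E),np.median(E,0));k=abs(E[:,1])<4;print("slope x/y",np.polyfit(E[k,1],E[k,0],1),"x/z",np.polyfit(E[k,2],E[k,0],1))
print("disc top tilt",np.linalg.lstsq(np.c_[h[:,:2]-h[:,:2].mean(0),np.ones(len(h))],h[:,2],rcond=None)[0])
E
```

```text
8.3 [547.90065845 174.35332211  89.62041468] [-1.79998858e+02  2.21586228e-03  9.43151022e+01] 11.782981563596028 54.99759256839752
[517.1857393  158.24172771  95.36036685] [577.70712512 206.95183377 248.08579981]
disc ((547.6383666992188, 174.1713409423828), 30.729896545410156) 106.7520427743165
tab 2450 [546.8720149  183.09193994 187.24700855] ((552.3939819335938, 184.1001434326172), (24.928115844726562, 46.554161071777344), 7.112534046173096)
end face 445 [ 13.38425766  -0.46698038 -54.20928255]
slope x/y [8.17823523e-04 1.34205185e+01] x/z [1.71934113e-03 1.35132270e+01]
disc top tilt [ 5.02341521e-03 -2.33971958e-02  1.06516236e+02]
```

The gear is held upright and square; its axis is 0.7 mm and 1.2 mm (x, y) off the shaft. I'll correct and lower onto the shaft, stopping before the collar.

Request:
{"op": "jog_arm", "data": {"plan": [0.0007,0.0012,-0.015,0,0,0,0.0007,0.0012,-0.029,0,0,0,0.0007,0.0012,-0.029,0,0,0,0.0007,0.0012,-0.032,0,0,0,0.0007,0.0012,-0.035,0,0,0,0.0007,0.0012,-0.038,0,0,0,0.0007,0.0012,-0.038,0,0,0]}}

```text
clock: 9.05
eef_pos: [548.4, 176.4, 51.4]
eef_rot: [-3.141, 0.0, 1.647]
wrist_force: [-0.2, -0.0, -0.6]
finger_gap: 11.8
finger_force: 55.0
```

There is no upward force 6 mm below the shaft's top, so it has meshed. Now I press down.

Request:
{"op": "jog_arm", "data": {"plan": [0,0,-0.004,0,0,0,0,0,-0.008,0,0,0,0,0,-0.011,0,0,0,0,0,-0.014,0,0,0,0,0,-0.016,0,0,0,0,0,-0.0175,0,0,0,0,0,-0.0175,0,0,0,0,0,-0.0175,0,0,0]}}

```text
clock: 9.85
eef_pos: [548.5, 176.5, 34.7]
eef_rot: [3.142, 0.0, 1.647]
wrist_force: [-3.3, -1.2, 8.8]
finger_gap: 11.9
finger_force: 55.0
```

Request:
{"op": "jog_arm", "data": {"plan": [0,0,-0.0005,0,0,0,0,0,-0.001,0,0,0,0,0,-0.001,0,0,0,0,0,-0.001,0,0,0]}}

```text
clock: 10.25
eef_pos: [548.5, 176.5, 33.8]
eef_rot: [3.141, -0.0, 1.647]
wrist_force: [-4.0, -1.3, 8.4]
finger_gap: 11.6
finger_force: 55.0
```

Request:
{"op": "jog_arm", "data": {"plan": [0,0,-0.0005,0,0,0,0,0,-0.001,0,0,0,0,0,-0.001,0,0,0,0,0,-0.001,0,0,0]}}

```text
clock: 10.65
eef_pos: [548.6, 176.5, 33.7]
eef_rot: [3.141, -0.0, 1.648]
wrist_force: [-8.8, -1.7, 19.3]
finger_gap: 12.1
finger_force: 55.0
```

The force jumped to 19 N while z stayed at 33.7 mm, so it is on the rigid rim. I'll check the height and seat in the cameras.

```bash
python3 - <<'E'
from h import *
a,d,c=snap("wrist","w6");P=np.load("w6.npz")["P"];a=a.astype(int)
ora=(a[...,0]>a[...,2]+50)&(np.hypot(P[...,0]-548,P[...,1]-175)<45)
q=P[ora]
h=q[(q[:,2]>43)&(q[:,2]<57)];print("disc",cv2.minEnclosingCircle(h[:,:2].astype(np.float32)),np.median(h[:,2]),len(h))
k=q[(q[:,2]>61)&(q[:,2]<75)];print("hub z (68)",np.median(k[:,2]),len(k))
b=snap("side","s6")[0]
Q=np.load("s6.npz")["P"];m=(b[...,0].astype(int)>b[...,2]+50)&(np.hypot(Q[...,0]-548,Q[...,1]-175)<45);q=Q[m];print("side disc",[np.median(q[(q[:,2]>l)&(q[:,2]<l+14)][:,2]) for l in (43,61)])
vv,uu=np.argwhere(m).mean(0).astype(int)
o=np.hstack([cv2.resize(a.astype(np.uint8)[140:440,200:440],(400,500)),cv2.resize(b[vv-50:vv+50,uu-40:uu+40],(400,500),interpolation=cv2.INTER_CUBIC)])
cv2.imwrite("pics/c6.png",o[...,::-1]);print(manip.read_state()["wrist_force"])
E
```

```text
disc ((548.0917358398438, 176.3280029296875), 30.734237670898438) 50.8737052223305 2961
hub z (68) 67.74145891063459 1154
side disc [np.float64(50.305571660881526), np.float64(67.21392106438884)]
[-8.15615147 -1.33936478 18.0258777 ]
```

View pics/c6.png

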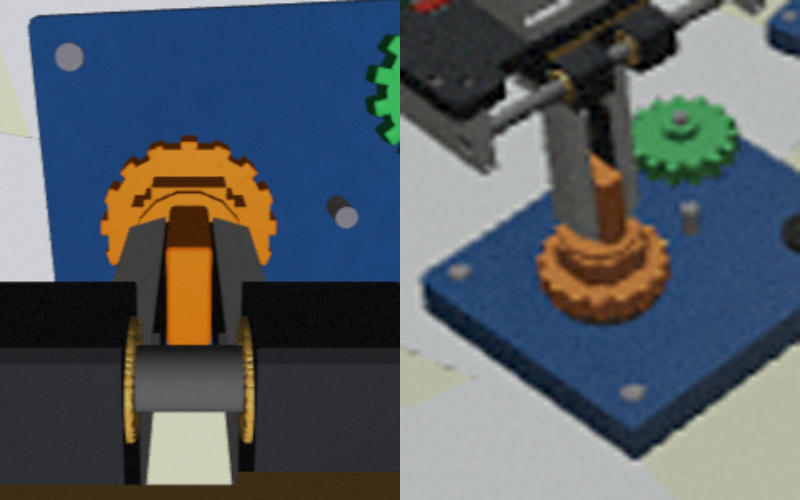

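The picture shows the gear (crop 600,270) seated flat on the cup and still gripped. Its disc top is at about 50.5 mm and the hub at 67.5 mm (home: 50 and 68). I'll press slightly more, hold and hand in.

Request:
{"op": "jog_arm", "data": {"plan": [-0.0005,0,-0.0005,0,0,0,-0.0005,0,-0.0005,0,0,0,-0.0005,0,-0.0005,0,0,0,-0.0005,0,-0.0005,0,0,0,-0.0005,0,-0.0005,0,0,0]}}

```text
clock: 11.25
eef_pos: [548.6, 176.5, 33.7]
eef_rot: [3.14, -0.0, 1.647]
wrist_force: [-6.7, -2.6, 20.7]
finger_gap: 11.4
finger_force: 55.0
```

```bash
python3 - <<'E'
from h import *
s=manip.read_state();print(s["clock"],s["eef_pos"],s["wrist_force"],s["finger_force"],s["finger_gap"])
if 12<s["wrist_force"][2]<60 and s["finger_force"]>20: print(manip.sign_off())
E
```

```text
11.25 [548.58048843 176.51355704  33.65260799] [-6.67901433 -2.58000148 20.74291498] 55.01538634300232 11.419242706915712
the job is handed in; nothing more can be done
None
```

The orange gear is meshed on the shaft and pressed flat on the steel cup, still held by the gripper (about 21 N downward push, 55 N grip), and I handed the job in at 11.25 s; no verdict came back.

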